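# Latch the crucible sled in the furnace feeder

## Task

Pick up the notched crucible sled by its handle, lay it nose first into the open bay of the loading track, then push it gently along the track until the sprung pawl clicks into its notch and holds it there against the plunger. Do not ram the plunger to the bottom of its travel or force the sled against the track, leave the plain sled and everything else on the bench alone, and let go at the end.

Things in the scene. Friction and masses are not known exactly. Their poses are not given: they have to be found in the camera images.
- sled: notched sled: aluminium block 100 (x) x 40 (y) x 16 (z) mm, 0.2 to 0.4 kg, two round pockets, black upright handle. Origin at the centre of its underside, +x to its nose. From above: head 40 mm wide (x +34 to +50), a notch in each side leaving a neck 16 mm wide (x +4 to +34), body 40 mm wide (x -50 to +4)
- sled_grip (a point): middle of the sled's handle, at x -19, y 0, z 42 mm from the sled's origin. The handle is a block 24 mm (sled x) by 14 mm (sled y), its top 61 mm above the sled's underside; grip it across the 14 mm
- sled_nose (a point): centre of the sled's flat front face, at x +50, y 0, z 8 mm from the sled's origin
- loader: loading track fixed to the bench, open on top: grey base plate 340 (x) x 120 (y) mm, 6 mm thick (track floor 6 mm above the bench), steel walls 8 mm thick with tops 20 mm above the bench. Origin: centre of the plate's underside, on the track's centre line; +x is the way the sled is pushed in. From x -50 to -20 mm the track funnels from 52 to 43 mm wide and stays 43 from there on
- bay (a point): centre of the floor of the lay-in bay at the track's robot-side end: loader x -110, y 0, z +6 mm. The bay is 120 mm long (loader x -170 to -50) and 52 mm wide, open above and at its near end; axes as the loader's
- track_end (a point): point on the track floor at loader x +80, y 0, z +6 mm. A white stop head 36 mm tall, carrying pawl and plunger, is clamped over the far part of the track; where differs each time and is not reported. The plunger's resting face lies anywhere from 25 mm short of this point to level with it
- pawl (a joint): angle (rad) of the thin sprung pawl on the track's +y side: 0 at rest, slanting into the track. The sled's nose meets it about 30 mm before the plunger face; it is pushed out to 0.2 to 0.3 while the head rides by (4 to 9 N of push; under 6 N drags the sled back out again) and clicks back to about 0 in the notch, then blocking return, when the plunger is pressed 5 to 6 mm
- plunger (a joint): how far (m) the sprung plunger is pressed: 0 at rest, about 0.004 with the sled latched. 14 mm wide, on the centre line, 14 mm above the bench, moving along loader x. Spring 1 N plus 1 N per mm; reaching the click takes about 9 to 16 N of push in all, least if the sled is not pressed on the floor. Bottom of travel 0.0135; 0.0125 or more counts as ramming it
- blank: bystander: the other aluminium sled, same 100 x 40 x 16 mm block and same black handle, but with straight plain sides (no notches). Origin at the centre of its underside
- crucible_a: bystander: white ceramic crucible, 34 mm wide, 32 mm tall
- crucible_b: bystander: second white ceramic crucible, same size
- beaker: bystander: glass beaker, 66 mm wide, 85 mm tall
- jar: bystander: amber glass jar, 60 mm wide, 90 mm tall
- spatula: bystander: steel spatula 170 mm long, lying flat
- dish: bystander: square white weighing dish 70 x 70 x 12 mm
Mind the look-alikes: they are no part of the job. Leave any brown, purple or yellow look-alike of the sled alone.

How it is judged:
On the way, in this order (a step that is already met when the one before it is completed fails the run):
1. the notched sled lies flat in the lay-in bay, nose towards the plunger, short of the pawl (y of sled_nose in the frame of loader between -0.008 and 0.008 m and z of sled in the frame of loader below 0.009 m and angle between the x axis of sled and the x axis of loader, either way round below 0.12 rad and angle between sled's own z axis and vertical below 0.06 rad and x of sled_nose in the frame of loader between -0.13 and 0.01 m and value of joint pawl below 0.06 rad), for 0.2 s.
2. the sled's head rides past the pawl, pushing it aside (y of sled_nose in the frame of loader between -0.008 and 0.008 m and z of sled in the frame of loader below 0.009 m and angle between the x axis of sled and the x axis of loader, either way round below 0.12 rad and angle between sled's own z axis and vertical below 0.06 rad and x of sled_nose in the frame of loader above 0.022 m and value of joint pawl above 0.15 rad), for 0.05 s.
At the end, for the whole second after the job is handed in: The notched sled lies flat in the track, nose first (within 8 mm of the centre line and 0.12 rad of its direction), the pawl has snapped back behind its head (below 0.08 rad), the plunger is held pressed by more than 2 mm, the sled is at rest and released (y of sled_nose in the frame of loader between -0.008 and 0.008 m and z of sled in the frame of loader below 0.009 m and angle between the x axis of sled and the x axis of loader, either way round below 0.12 rad and angle between sled's own z axis and vertical below 0.06 rad and x of sled_nose in the frame of loader above 0.056 m and value of joint pawl below 0.08 rad and value of joint plunger above 0.002 m and linear speed of sled below 0.01 m/s and contact force between the fingers and sled below 0.1 N); the robot touches nothing.
It fails at once if the plunger is rammed: pressed 12.5 mm or more (value of joint plunger above 0.0125 m).
It fails at once if the sled is forced against the track with more than 40 N (contact force between sled and loader above 40 N).
It fails at once if the plain sled or another thing on the bench is moved more than 15 mm (distance of any of blank, crucible_a, crucible_b, beaker, jar, spatula, dish from where it was at the start of the episode above 0.015 m).
It also fails if it takes over 72 s, if anything falls off the work surface, if the arm or the gripper's body presses on something with over 40 N, if the wrist force passes 120 N, or if a joint passes its speed limit or range.

## Robot

A 6-joint arm with a two-finger parallel gripper is mounted at the origin on the work surface. World frame = base frame: x ahead of the robot, y to its left, z up, the work surface at z = 0. Lengths are in m, angles in rad, forces in N, time in s.
With the tool pointing down it reaches from about 0.35 to 0.85 m from the base axis. Payload 8.1 kg.
Tool frame: the origin (TCP) lies at the centre of the arm's flange, where the gripper is bolted on; the fingertips stand 173 mm ahead of it and the grasp point (between the pads) lies 155 mm ahead of it (env.hold_point_z is the distance from the TCP to the grasp point, in m); z points along the fingers, y is the direction in which the jaws open and shut (so a half turn about z gives the same grasp; the last joint's range is limited). The gripper opens to 85 mm and grips with 20 to 120 N. Pads are 22 mm wide; open, the fingers measure 114 mm over their backs; the gripper's body (76 mm by 85 mm) begins 54 mm behind the grasp point. The pads swing forward as they close: fully open they stand 13 mm farther back than shut.
Start: joints at [1.172, 0.13, 1.488, -0, 1.523, -0.085], TCP at [0.185, 0.571, 0.405] pointing down, gripper open.
Joint ranges: [-2.96, 2.96], [-0.89, 2.26], [0.02, 2.5], [-1.34, 4.48], [0, 2.73], [-2.66, 2.66]. Speed limits (rad/s): [2.39, 2.39, 2.79, 3.14, 3.14, 3.14].

## Interface

Orientations are given as a unit quaternion [w, x, y, z].
In Python, from cell import get_obs, snapshot, calibration, close_job, env gives the robot as it stands.
- The arm moves only by the tool carry_out, never from a script. Its argument "rows" is text: rows parted by semicolons, each of 7 numbers parted by spaces: the turn, a rotation vector about the world's x, y, z in rad, then the shift along the world's x, y, z in cm, then the opening, from 0 (shut) to 1 (fully open). In form: wx wy wz x y z claw; .... A call has 1 to 5 rows; each row shifts and turns the commanded pose from where the row before left it; what a row does not reach is not made up. A row lasts 1/12 s, in which the tool goes at most 41.7 mm and 7.16 degrees, less where a joint would pass 70% of its speed; a pose out of reach is approached as far as the arm can. A call with a gripper value outside its range is refused whole. The fingers move at their own pace and stop on an object; "grip_force" is the grip in N (left out, the last holds). Time passes only in rows, so rows that do not move let the fingers close. It gives the time, the measured TCP pose, the force and the opening at its end, in the units of the state.
- get_obs(): the state, without advancing time (a new reading comes with each control period).
- snapshot(name): name is "scene" or "top" or "wrist"; returns (picture, depth): 480x640x3 uint8, red, green, blue; 480x640 float32, m along the optical axis (not along the pixel's ray), 0 where there is no reading.
- calibration(name): a dict with "fov_y" (degrees; the focal length in pixels is half the picture's height over the tangent of half this angle, whatever the lens; pixels are square), "cx", "cy" (the principal point, pixels), "pose" (4x4, takes a point from camera to world coordinates). Camera axes: x right, y up, looking along -z (the intrinsics and any distortion apply to the point x, -y, -z); pixel columns grow to the right and rows downward; lengths in m; the calibration is good to about 2 mm. A picture is of the moment at which its call begins: read the wrist's pose just before it. calibration takes no time and is no camera call; for the wrist camera it gives the pose at the moment of the call.
- close_job(): hands the job in, once; it reports no verdict.
The state is a dict: "clock": time; "joint_positions": joint angles; "dq": joint speeds; "effort": joint torques, N m; "tool_pos": TCP position; "ee_rot": TCP orientation; "force": force on the tool from outside, world axes, zero at the start; "wrist_torque": the same for the moment, N m; "gripper_width": finger opening in m.
Only numpy, scipy, OpenCV 4.12 (cv2) and the standard library are available. Lean on these libraries where they do the work, as an engineer would, in place of code of your own. Each camera call takes 0.05 s, during which the arm holds its last target.

## Working session

There is one attempt and no reset: what is moved stays moved. The work goes in short steps, Python scripts to look and compute and a tool call to move; the robot and the scene stay as the last step left them, time stands still between calls to the robot, and variables do not carry over. Pictures are saved under pics/ and viewed, and the job is handed in when it is done.

Besides the shell and the picture viewer there is one more tool, called after ">>>" as a command line: name --argument value ..., lists and objects as JSON in quotes. carry_out: Moves the arm, as the interface text tells. Its arguments: {"type":"object","properties":{"rows":{"type":"string"},"grip_force":{"type":"number"}},"required":["rows"]}

```bash
ls; mkdir -p pics
python3 - <<'E'
from cell import *
import cv2
print(get_obs())
for n in ("scene","top"):
    c=calibration(n);print(n,c)
    p,d=snapshot(n);cv2.imwrite(f"pics/{n}0.png",p[:,:,::-1]);
    import numpy as np;np.savez(f"pics/{n}0.npz",p=p,d=d)
print(env.hold_point_z)
E
```

```text
pics
{'clock': 0.0, 'joint_positions': array([ 1.17159826e+00,  1.31169274e-01,  1.48928184e+00, -1.94457492e-05,
        1.52300966e+00, -8.54201841e-02]), 'dq': array([-3.40394192e-05,  2.80236749e-03, -1.26895617e-03,  2.36851136e-03,
       -1.10582744e-03, -4.79189192e-04]), 'effort': array([ 5.52809815e-04, -5.69381225e+01, -5.00562644e+01, -4.45437990e-04,
        1.41718818e-02, -3.24832206e-05]), 'tool_pos': array([0.18509579, 0.57049186, 0.40363789]), 'ee_rot': array([-2.14696180e-04,  1.56245583e-01,  9.87717796e-01, -9.09106470e-04]), 'force': array([ 0.31926068, -0.53682498, -0.13258362]), 'wrist_torque': array([-0.0434404 ,  0.04523764,  0.02229041]), 'gripper_width': 0.08576765833208229}
scene {'fov_y': 46.43508595961607, 'cx': 317.03789171322325, 'cy': 242.43623146138052, 'pose': array([[ 3.47491154e-01, -7.79698916e-01,  5.20883382e-01,
         1.18375560e+00],
       [ 9.37683170e-01,  2.89189606e-01, -1.92664593e-01,
        -2.68651935e-01],
       [-4.13685780e-04,  5.55372822e-01,  8.31601381e-01,
         1.10462700e+00],
       [ 0.00000000e+00,  0.00000000e+00,  0.00000000e+00,
         1.00000000e+00]])}
top {'fov_y': 53.73633013207948, 'cx': 312.28552311040465, 'cy': 239.43057835172144, 'pose': array([[ 0.02452382,  0.98603444, -0.16472603,  0.33128102],
       [-0.99961109,  0.02199828, -0.01713889, -0.02724778],
       [-0.01327584,  0.16508228,  0.98619044,  1.30431847],
       [ 0.        ,  0.        ,  0.        ,  1.        ]])}
0.1547
```

View pics/scene0.png

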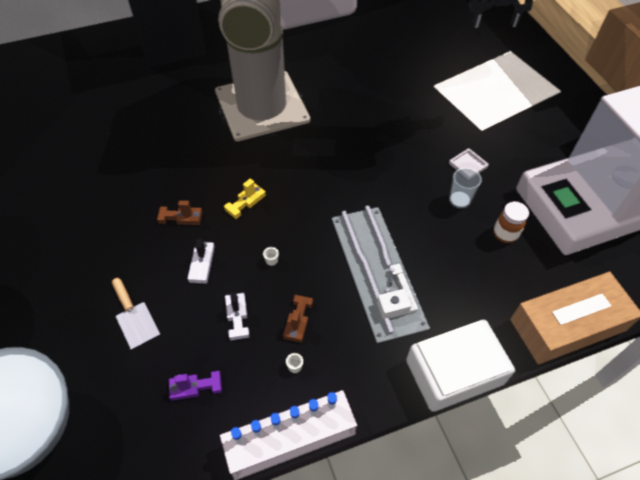

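View pics/top0.png

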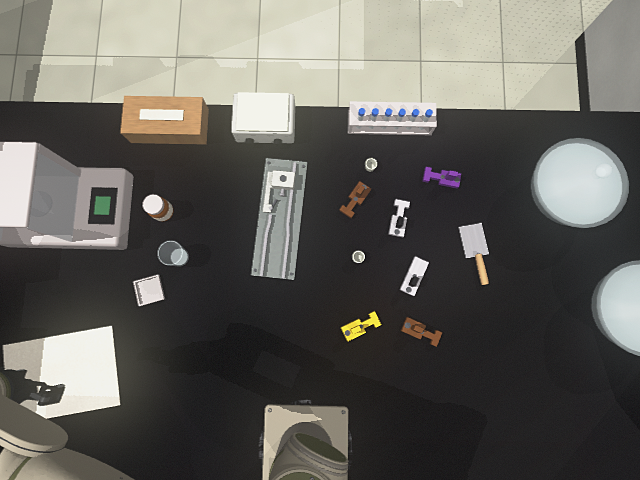

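```bash
cat > h.py <<'E'
import numpy as np,cv2
from cell import *
def ray(c,u,v,H=480):
    f=H/2/np.tan(np.radians(c["fov_y"])/2)
    P=np.array(c["pose"]);d=np.array([(u-c["cx"])/f,-(v-c["cy"])/f,-1.0])
    return P[:3,3],P[:3,:3]@d
def onz(c,u,v,z):
    o,d=ray(c,u,v);return o+d*(z-o[2])/d[2]
def proj(c,p):
    f=240/np.tan(np.radians(c["fov_y"])/2);P=np.array(c["pose"])
    q=P[:3,:3].T@(np.array(p)-P[:3,3]);return c["cx"]-f*q[0]/q[2],c["cy"]+f*q[1]/q[2]
E
python3 - <<'E'
import cv2,numpy as np
p=np.load("pics/top0.npz")["p"][:,:,::-1];s=np.load("pics/scene0.npz")["p"][:,:,::-1]
a=cv2.resize(p[150:300,245:285+0+165],None,fx=3.9,fy=3.9,interpolation=cv2.INTER_CUBIC)
cv2.imwrite("pics/topz.png",a)
a=cv2.resize(s[190:350,180:440],None,fx=3,fy=3,interpolation=cv2.INTER_CUBIC)
cv2.imwrite("pics/scz.png",a)
E
```

```text
(no output)
```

View pics/topz.png

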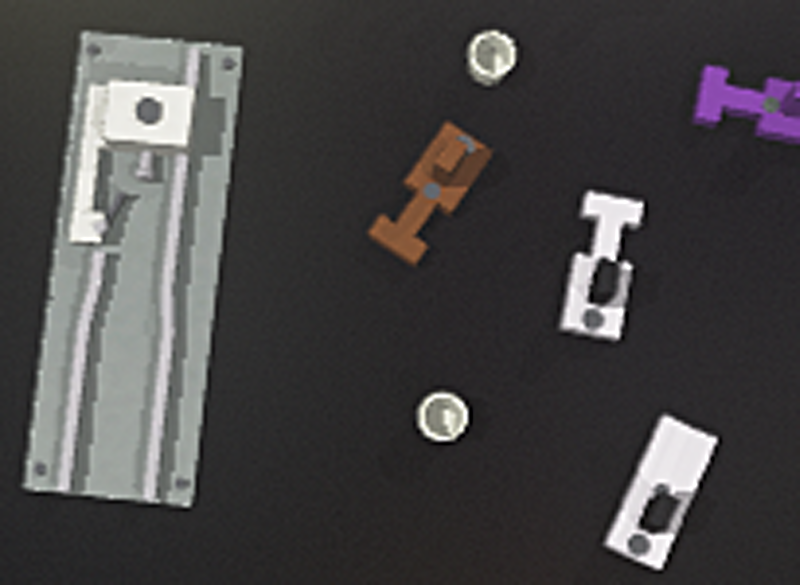

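View pics/scz.png

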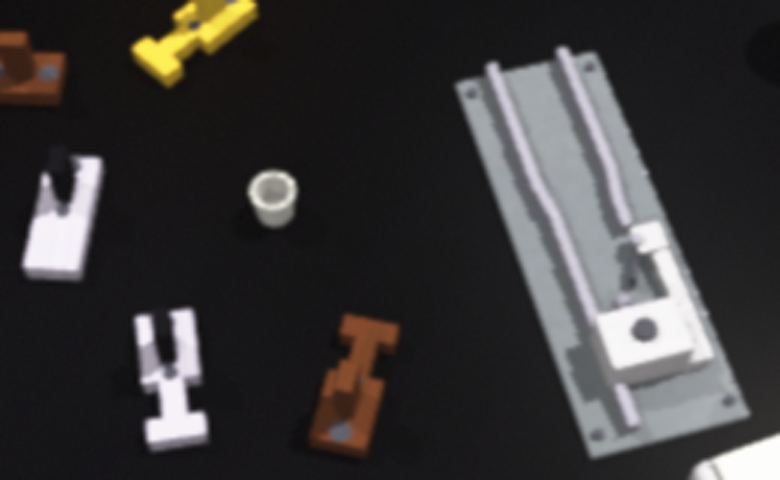

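Run:
```python
from h import *
c=calibration("top");s=calibration("scene")
T=np.load("pics/top0.npz")["p"];S=np.load("pics/scene0.npz")["p"]
def rect(p,c,box,z,th):
    x0,y0,x1,y1=box;g=cv2.cvtColor(p,cv2.COLOR_RGB2GRAY)[y0:y1,x0:x1]
    m=(g>th).astype(np.uint8);k,_=cv2.findContours(m,0,2);k=max(k,key=cv2.contourArea)
    w=np.array([onz(c,u+x0,v+y0,z)[:2] for u,v in k[:,0]],np.float32)
    r=cv2.minAreaRect(w*1000);print(r,"\n",cv2.boxPoints(r).round(1).tolist())
print("loader");rect(T,c,(245,150,312,285),.006,70);rect(S,s,(325,200,432,345),.006,70)
print("sled");rect(T,c,(380,190,420,245),.012,90);rect(S,s,(215,285,258,345),.012,90)
print("blank");rect(T,c,(395,250,435,300),.012,90);rect(S,s,(180,235,220,290),.012,90)
```

```text
loader
((609.7289428710938, 89.83018493652344), (122.04664611816406, 340.1495666503906), 85.41925811767578) 
 [[435.29998779296875, 42.599998474121094], [774.4000244140625, 15.399999618530273], [784.0999755859375, 137.10000610351562], [445.1000061035156, 164.1999969482422]]
((606.8587646484375, 90.49605560302734), (123.26675415039062, 354.6247253417969), 85.2078857421875) 
 [[425.0, 43.900001525878906], [778.4000244140625, 14.300000190734863], [788.7000122070312, 137.10000610351562], [435.29998779296875, 166.6999969482422]]
sled
((614.4649658203125, -244.03475952148438), (42.96187210083008, 104.14778137207031), 79.70674133300781) 
 [[559.4000244140625, -255.89999389648438], [661.9000244140625, -274.5], [669.5, -232.1999969482422], [567.0999755859375, -213.60000610351562]]
((616.3133544921875, -244.37806701660156), (44.15531539916992, 108.62401580810547), 79.5904541015625) 
 [[558.9000244140625, -256.29998779296875], [665.7000122070312, -275.8999938964844], [673.7000122070312, -232.5], [566.9000244140625, -212.89999389648438]]
blank
((453.54144287109375, -284.4583740234375), (42.665672302246094, 103.13582611083984), 65.91112518310547) 
 [[397.79998779296875, -282.8999938964844], [491.8999938964844, -325.0], [509.29998779296875, -286.0], [415.20001220703125, -243.89999389648438]]
((455.349609375, -284.5079650878906), (46.6405029296875, 109.42945861816406), 65.97233581542969) 
 [[395.8999938964844, -283.5], [495.79998779296875, -328.1000061035156], [514.7999877929688, -285.5], [414.8999938964844, -240.89999389648438]]
```

>>> carry_out --rows "0 0 0.03 2.6 -3.1 0 1;0 0 0.03 2.6 -3.1 0 1;0 0 0.03 2.6 -3.1 0 1;0 0 0.02 2.6 -3.1 0 1;0 0 0.02 2.6 -3.1 0 1" --grip_force 40

```text
clock: 0.52
tool_pos: [0.3158, 0.4141, 0.4042]
ee_rot: [-0.0, 0.091, 0.996, -0.0]
force: [0.4, -0.2, 1.3]
gripper_width: 0.0854
```

>>> carry_out --rows "0 0 0 2.6 -3.1 0 1;0 0 0 2.6 -3.1 0 1;0 0 0 2.6 -3.1 0 1;0 0 0 2.6 -3.1 0 1;0 0 0 2.6 -3.1 0 1"

```text
clock: 0.93
tool_pos: [0.4459, 0.2589, 0.4044]
ee_rot: [-0.0, 0.092, 0.996, -0.0]
force: [0.5, 1.6, 0.4]
gripper_width: 0.085
```

>>> carry_out --rows "0 0 0 2.6 -3.1 0 1;0 0 0 2.6 -3.1 0 1;0 0 0 2.6 -3.1 0 1;0 0 0 0 0 0 1;0 0 0 0 0 0 1"

```text
clock: 1.35
tool_pos: [0.5242, 0.1657, 0.4039]
ee_rot: [-0.001, 0.094, 0.996, -0.0]
force: [0.4, -0.3, -1.0]
gripper_width: 0.0853
```

Run:
```python
from h import *
print(calibration("wrist"));o=get_obs();print(o)
p,d=snapshot("wrist");np.savez("pics/w1.npz",p=p,d=d,pose=calibration("wrist")["pose"]);cv2.imwrite("pics/w1.png",p[:,:,::-1])
```

```text
{'fov_y': 67.29994544089122, 'cx': 318.65813598086373, 'cy': 233.53174248750932, 'pose': array([[ 0.18727171, -0.94176839, -0.27928769,  0.45216944],
       [ 0.98230435,  0.17875143,  0.05591141,  0.17979082],
       [-0.00273253, -0.28481614,  0.95857827,  0.37301081],
       [ 0.        ,  0.        ,  0.        ,  1.        ]])}
{'clock': 1.35, 'joint_positions': array([ 2.12871373e-01, -4.35319756e-03,  1.63001958e+00, -9.04573865e-05,
        1.51728119e+00, -1.17007471e+00]), 'dq': array([ 0.05747475, -0.02042264,  0.01670637,  0.01635266,  0.00653697,
        0.01872993]), 'effort': array([ -2.20718913, -49.44270372, -50.7493937 ,  -0.45194808,
        -0.20289204,  -0.39199431]), 'tool_pos': array([0.52415552, 0.16565885, 0.40393953]), 'ee_rot': array([-6.32186860e-04,  9.37846244e-02,  9.95592278e-01, -2.47650500e-04]), 'force': array([ 0.44352928, -0.29794696, -1.04786742]), 'wrist_torque': array([-0.03399365, -0.00619032,  0.01013893]), 'gripper_width': 0.08528042498184478}
```

View pics/w1.png

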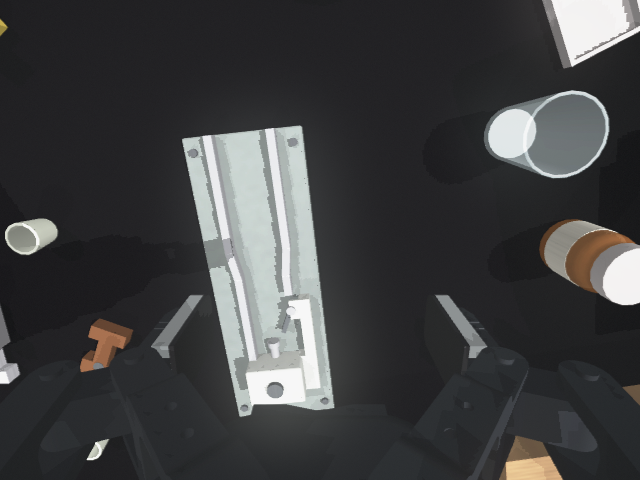

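Run:
```python
from h import *
p=np.load("pics/w1.npz")["p"][:,:,::-1]
a=cv2.resize(p[280:420,200:350],None,fx=4,fy=4,interpolation=cv2.INTER_CUBIC);cv2.imwrite("pics/w1z.png",a)
c=calibration("wrist")
for u,v in [(183,138.5),(302,126),(333,408),(240,416)]: print(onz(c,u,v,.006).round(4))
```

```text
[0.4376 0.0466 0.006 ]
[0.4478 0.1642 0.006 ]
[0.7834 0.1355 0.006 ]
[0.7741 0.0191 0.006 ]
```

View pics/w1z.png

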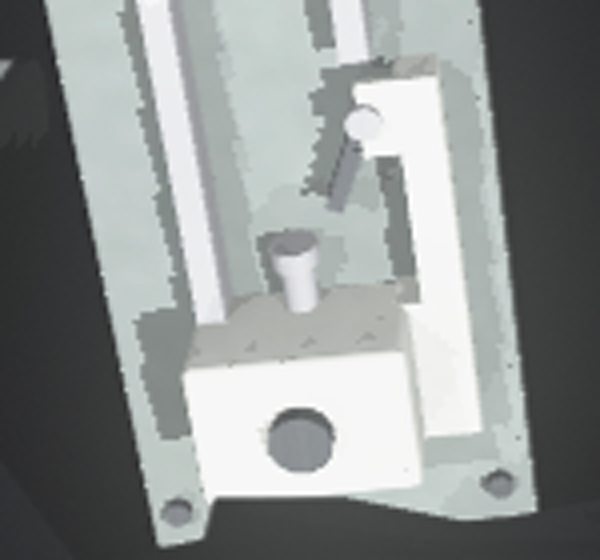

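>>> carry_out --rows "0 0 0 0.6 -4 -0.5 1;0 0 0 0.6 -4 -0.5 1;0 0 0 0.6 -4 -0.5 1;0 0 0 0.6 -4 -0.5 1;0 0 0 0.6 -4 -0.5 1"

```text
clock: 1.82
tool_pos: [0.5527, -0.0322, 0.3795]
ee_rot: [-0.0, 0.09, 0.996, 0.0]
force: [1.0, 0.5, -0.3]
gripper_width: 0.0855
```

>>> carry_out --rows "0 0 0 0.6 -4 -0.5 1;0 0 0 0.6 -4 -0.5 1;0 0 0 0.6 -4 -0.5 1;0 0 0 0.6 -4 -0.5 1;0 0 0 0.6 -4 -0.5 1"

```text
clock: 2.23
tool_pos: [0.5834, -0.2323, 0.3544]
ee_rot: [-0.0, 0.091, 0.996, 0.0]
force: [0.8, 0.7, 0.3]
gripper_width: 0.0853
```

>>> carry_out --rows "0 0 0 0 0 -1 1;0 0 0 0 0 -1 1;0 0 0 0 0 0 1;0 0 0 0 0 0 1;0 0 0 0 0 0 1"

```text
clock: 2.65
tool_pos: [0.5835, -0.2303, 0.335]
ee_rot: [0.0, 0.091, 0.996, 0.0]
force: [0.8, -0.8, -0.0]
gripper_width: 0.0859
```

Run:
```python
from h import *
c=calibration("wrist");o=get_obs();print(o["tool_pos"],o["ee_rot"],o["clock"])
p,d=snapshot("wrist");np.savez("pics/w2.npz",p=p,d=d);cv2.imwrite("pics/w2.png",p[:,:,::-1])
for P in [(.6644,-.253,.016),(.5957,-.2406,.061)]: print(proj(c,P))
```

```text
[ 0.58347363 -0.23034515  0.33502953] [1.13939423e-05 9.05711340e-02 9.95889977e-01 1.49568319e-04] 2.65
(np.float64(310.18178839363867), np.float64(310.01789997931326))
(np.float64(307.6644585702134), np.float64(253.18602813356063))
```

View pics/w2.png

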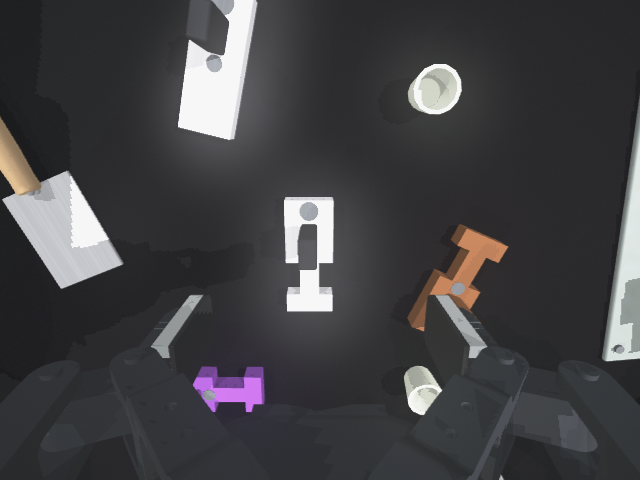

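Run:
```python
from h import *
c=calibration("wrist");p=np.load("pics/w2.npz")["p"]
g=cv2.cvtColor(p,cv2.COLOR_RGB2GRAY)[185:325,270:350]
m=(g>130).astype(np.uint8);k,_=cv2.findContours(m,0,2);k=max(k,key=cv2.contourArea)
w=np.array([onz(c,u+270,v+185,.016)[:2] for u,v in k[:,0]],np.float32)*1000
r=cv2.minAreaRect(w);print(r,cv2.boxPoints(r))
for u,v in [(412,322),(410,375),(500,265)]: print(onz(c,u,v,.016))
# handle top blob
hs=(g<100).astype(np.uint8); hs[:35]=0
ys,xs=np.where(hs[40:90,25:52]);print(xs.min()+295,xs.max()+295,ys.min()+225,ys.max()+225)
a=cv2.resize(p[180:330,260:360,::-1],None,fx=4,fy=4);cv2.imwrite("pics/w2z.png",a)
```

```text
((615.19677734375, -245.09100341796875), (40.92698669433594, 103.10600280761719), 79.59072875976562) [[ 560.7949  -255.9032 ]
 [ 662.204   -274.53223]
 [ 669.59863 -234.27881]
 [ 568.1896  -215.64978]]
[ 0.69337521 -0.16554521  0.016     ]
[ 0.74932189 -0.17350807  0.016     ]
[ 0.65209295 -0.08550156  0.016     ]
295 321 225 274
```

View pics/w2z.png

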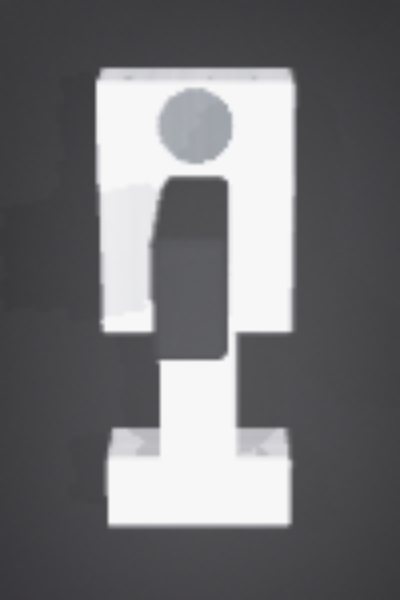

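>>> carry_out --rows "0 0 0 0.7 -0.5 -1.5 0.5;0 0 0 0.7 -0.6 -2 0.5;0 0 0 0 0 -2 0.5;0 0 0 0 0 -2 0.5;0 0 0 0 0 0 0.5"

```text
clock: 3.12
tool_pos: [0.596, -0.2416, 0.2555]
ee_rot: [-0.003, 0.091, 0.996, 0.001]
force: [-1.2, 0.9, -0.8]
gripper_width: 0.0425
```

>>> carry_out --rows "0 0 0 0 0 -2 0.5;0 0 0 0 0 -2 0.5;0 0 0 0 0 -1.4 0.5;0 0 0 0 0 -0.5 0.5;0 0 0 0 0 0 0.5"

```text
clock: 3.53
tool_pos: [0.5968, -0.2426, 0.1998]
ee_rot: [-0.001, 0.092, 0.996, 0.0]
force: [0.1, 0.1, 0.2]
gripper_width: 0.0426
```

Run:
```python
from h import *
c=calibration("wrist");o=get_obs();print(o["tool_pos"],o["ee_rot"],o["gripper_width"],o["force"])
p,d=snapshot("wrist");cv2.imwrite("pics/w3.png",p[:,:,::-1])
```

```text
[ 0.59678985 -0.24264787  0.19981452] [-1.03127842e-03  9.15288200e-02  9.95801804e-01  4.22890271e-04] 0.04256328027267582 [0.07101093 0.08588365 0.17132414]
```

View pics/w3.png

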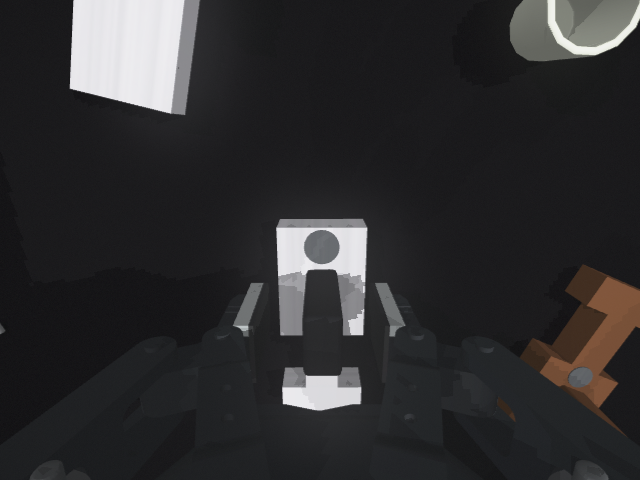

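>>> carry_out --rows "0 0 0 0 0 0 0;0 0 0 0 0 0 0;0 0 0 0 0 0 0;0 0 0 0 0 0 0;0 0 0 0 0 0 0" --grip_force 70

```text
clock: 4.0
tool_pos: [0.5978, -0.2434, 0.2022]
ee_rot: [0.001, 0.092, 0.996, -0.0]
force: [-1.2, 1.7, 6.5]
gripper_width: 0.0128
```

>>> carry_out --rows "0 0 0 0 0 0 0;0 0 0 0 0 1 0;0 0 0 0 0 2 0;0 0 0 0 0 2 0;0 0 0 0 0 0 0"

```text
clock: 4.42
tool_pos: [0.5986, -0.2441, 0.2557]
ee_rot: [0.003, 0.092, 0.996, -0.001]
force: [1.9, 0.0, -1.4]
gripper_width: 0.0132
```

Run:
```python
from h import *
c=calibration("wrist");o=get_obs();print(o["tool_pos"],o["ee_rot"],o["gripper_width"],o["force"])
p,d=snapshot("wrist");cv2.imwrite("pics/w4.png",p[:,:,::-1])
```

```text
[ 0.59857345 -0.24411881  0.25568035] [ 0.00298546  0.09182008  0.99577032 -0.00127599] 0.013236682654558499 [ 1.91591112  0.02312442 -1.39741242]
```

View pics/w4.png

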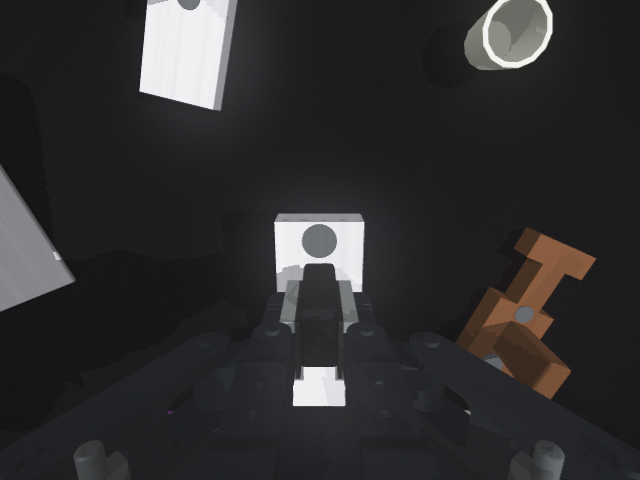

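>>> carry_out --rows "0 0 0.0 0 0 3 0;0 0 0.02 -0.6 2 2 0;0 0 0.02 -1.2 3.6 0 0;0 0 0.02 -1.2 3.6 0 0;0 0 0.02 -1.2 3.6 0 0"

```text
clock: 4.88
tool_pos: [0.5541, -0.1143, 0.2994]
ee_rot: [-0.001, 0.052, 0.999, 0.0]
force: [-0.4, 0.5, -1.7]
gripper_width: 0.0131
```

>>> carry_out --rows "0 0 0.02 -1.2 3.6 0 0;0 0 0 -1.2 3.6 0 0;0 0 0 -1.2 3.6 0 0;0 0 0 -1.2 3.6 0 0;0 0 0 -1.2 3.6 0 0"

```text
clock: 5.3
tool_pos: [0.4936, 0.0661, 0.2991]
ee_rot: [-0.001, 0.042, 0.999, -0.0]
force: [0.8, 0.5, -1.7]
gripper_width: 0.0131
```

>>> carry_out --rows "0 0 0 -0.9 3.7 0 0;0 0 0 0 0 0 0;0 0 0 0 0 0 0;0 0 0 0 0 0 0;0 0 0 0 0 0 0"

```text
clock: 5.72
tool_pos: [0.4863, 0.1008, 0.3]
ee_rot: [-0.0, 0.042, 0.999, -0.0]
force: [-0.0, 0.7, -2.5]
gripper_width: 0.0127
```

Run:
```python
from h import *
c=calibration("wrist");o=get_obs();print(o["tool_pos"],o["ee_rot"],o["gripper_width"],o["force"],o["clock"])
q=o["ee_rot"];print("jaw",np.degrees(2*np.arctan2(q[2],q[1]))-90)
p,d=snapshot("wrist");cv2.imwrite("pics/w5.png",p[:,:,::-1]);np.savez("pics/w5.npz",p=p,d=d)
p,d=snapshot("scene");cv2.imwrite("pics/s5.png",p[:,:,::-1])
p,d=snapshot("top");cv2.imwrite("pics/t5.png",p[:,:,::-1])
```

```text
[0.48626181 0.10077284 0.29998251] [-4.55593115e-04  4.23470384e-02  9.99102812e-01 -3.03650502e-04] 0.012659750868963381 [-0.01468575  0.73051271 -2.52688326] 5.7167
jaw 85.14593460379817
```

View pics/w5.png

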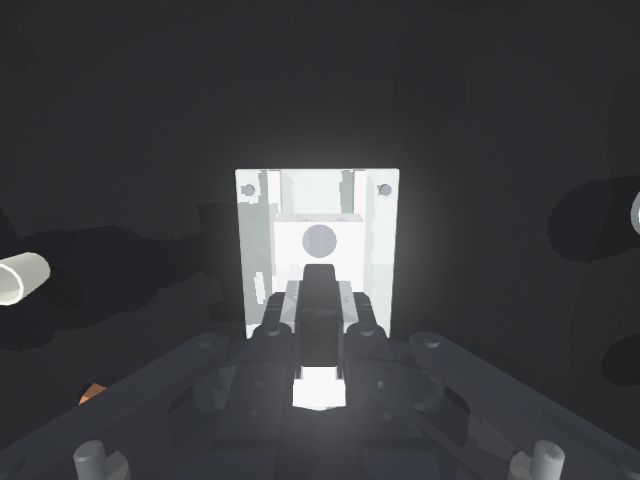

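View pics/s5.png

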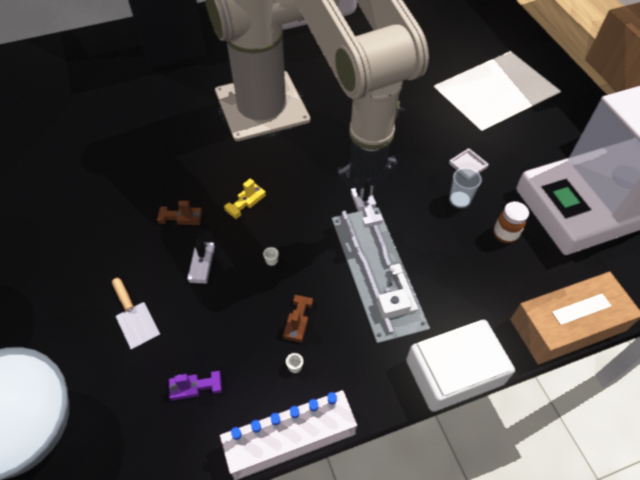

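Run:
```python
from h import *
c=calibration("wrist");p=np.load("pics/w5.npz")["p"]
cv2.imwrite("pics/w5z.png",cv2.resize(p[150:350,230:410,::-1],None,fx=4,fy=3)[:600])
for u,v in [(236.5,170),(399,169),(244,330),(392,330)]: print("plate",onz(c,u,v,.006).round(4))
o=get_obs();z=o["tool_pos"][2]-.2005+.016
for u,v in [(275,220),(364.5,220)]: print("sled",onz(c,u,v,z).round(4))
g=cv2.cvtColor(p,cv2.COLOR_RGB2GRAY)
print(g[180,235:402].tolist());print(g[205,235:402].tolist())
```

```text
plate [0.4387 0.0448 0.006 ]
plate [0.4481 0.1621 0.006 ]
plate [0.5694 0.0311 0.006 ]
plate [0.5798 0.1533 0.006 ]
sled [0.4512 0.0845 0.1159]
sled [0.4546 0.1236 0.1159]
[89, 203, 235, 238, 238, 238, 238, 238, 238, 239, 239, 239, 239, 239, 235, 234, 234, 234, 238, 239, 235, 238, 240, 240, 197, 180, 179, 179, 180, 179, 180, 180, 210, 246, 247, 247, 247, 247, 247, 247, 247, 247, 247, 247, 241, 210, 211, 221, 223, 223, 223, 223, 223, 224, 223, 223, 235, 236, 237, 240, 241, 241, 241, 240, 240, 240, 240, 240, 240, 240, 240, 240, 240, 241, 240, 241, 241, 241, 241, 241, 241, 241, 241, 241, 241, 241, 241, 241, 241, 241, 241, 241, 241, 241, 241, 241, 241, 242, 242, 242, 242, 242, 242, 242, 242, 242, 242, 201, 184, 183, 183, 183, 183, 183, 183, 183, 184, 173, 164, 197, 246, 247, 247, 247, 247, 247, 247, 247, 247, 247, 247, 241, 228, 226, 226, 226, 226, 226, 236, 237, 237, 237, 241, 241, 241, 241, 241, 242, 242, 238, 238, 237, 238, 237, 237, 237, 236, 236, 236, 236, 236, 236, 233, 195, 99, 66, 66]
[61, 62, 131, 172, 179, 179, 181, 181, 181, 181, 182, 180, 180, 181, 179, 181, 181, 182, 181, 181, 181, 182, 182, 182, 182, 183, 183, 183, 183, 185, 184, 185, 184, 184, 212, 215, 215, 215, 216, 215, 216, 216, 216, 246, 247, 234, 206, 218, 224, 225, 225, 225, 225, 225, 225, 225, 225, 226, 225, 236, 238, 238, 242, 242, 242, 242, 242, 242, 242, 242, 242, 242, 242, 242, 242, 242, 242, 242, 242, 242, 242, 242, 242, 242, 242, 242, 242, 242, 242, 242, 242, 242, 242, 242, 242, 242, 242, 242, 242, 242, 242, 242, 242, 242, 242, 206, 189, 189, 189, 189, 189, 189, 189, 188, 188, 188, 188, 176, 171, 246, 247, 247, 247, 247, 247, 247, 247, 247, 247, 247, 241, 228, 226, 226, 227, 227, 226, 227, 227, 236, 238, 238, 238, 242, 242, 242, 242, 242, 242, 242, 242, 242, 242, 242, 242, 242, 242, 242, 242, 242, 241, 234, 135, 80, 76, 77, 76]
```

View pics/w5z.png

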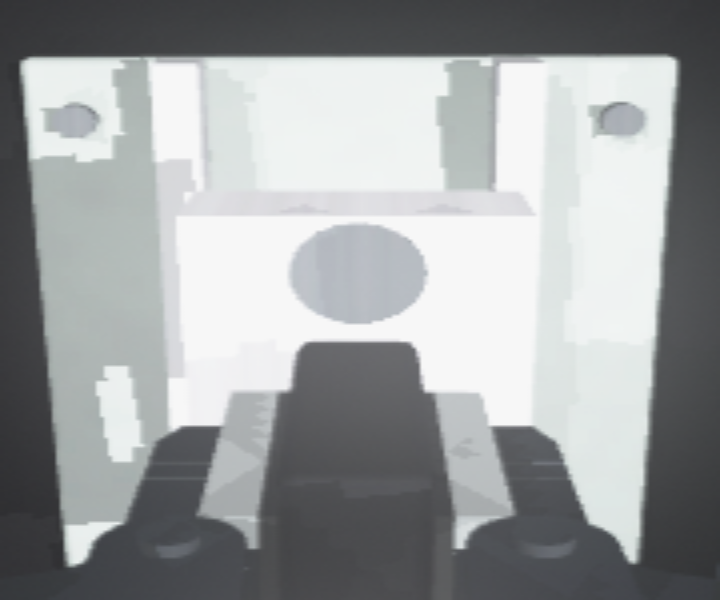

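Run:
```python
from h import *
c=calibration("wrist")
for a,b,v in [(279.7,354.6,180),(280.7,353.7,205)]:
    A=onz(c,a,v,.02);B=onz(c,b,v,.02);print(A.round(4),B.round(4),((A+B)/2).round(4),np.linalg.norm(A-B))
u=np.array([np.cos(-.082),np.sin(-.082)]);n=np.array([-u[1],u[0]])
for C in [(.6097,.0898),(.6107,.0914)]:
  for P in [(.4529,.1040),(.4863,.1008)]: 
    d=np.array(P)-C;print(d@u,d@n)
  d=((A+B)/2)[:2]-C;print("chan",d@n)
```

```text
[0.4467 0.0768 0.02  ] [0.4511 0.1284 0.02  ] [0.4489 0.1026 0.02  ] 0.05177811764383812
[0.4643 0.0755 0.02  ] [0.4687 0.1268 0.02  ] [0.4665 0.1011 0.02  ] 0.05148273621620201
-0.1574362292543905 0.0013090905847173546
-0.12388635111229827 0.0008555747076389152
chan -0.00044028898868376674
-0.15830181611985158 -0.00036744136497558804
-0.12475193797775938 -0.0008209572420540274
chan -0.0021168209383767094
```

Run:
```python
from h import *
c=calibration("wrist")
c["pose"]=np.array([[ 0.18727171, -0.94176839, -0.27928769,  0.45216944],
       [ 0.98230435,  0.17875143,  0.05591141,  0.17979082],
       [-0.00273253, -0.28481614,  0.95857827,  0.37301081],[0,0,0,1]])
C=np.array([.6107,.0914]);u=np.array([np.cos(-.083),np.sin(-.083)]);n=np.array([-u[1],u[0]])
for nm,a,b,z in [("bracket top near-left",355,85,.036),("bracket top near-right",438,78,.036),("bracket bottom near?",390,55,.02),("pivot",362,120,.036),("inner step",372,157,.036),("arm inner",400,157,.036),("plface",295,242,.014),("plface top",295,250,.019),("head near-left top",185,370,.036),("head near right",410,350,.036),("pawl tip",333,205,.02)]:
    P=onz(c,200+a/4,280+b/4,z)[:2]-C;print(nm,(P@u*1000).round(1),(P@n*1000).round(1))
```

```text
bracket top near-left 3.5 25.1
bracket top near-right 3.8 46.6
bracket bottom near? 3.7 33.2
pivot 13.7 25.6
inner step 24.7 26.8
arm inner 25.4 34.2
plface 61.8 -1.5
plface top 61.2 -0.8
head near-left top 84.7 -32.7
head near right 84.7 29.8
pawl tip 47.4 11.9
```

>>> carry_out --rows "0 0 0 0.2 -0.14 -1.5 0;0 0 0 0 0 -2 0;0 0 0 0 0 -2 0;0 0 0 0 0 -1.5 0;0 0 0 0 0 -0.5 0"

```text
clock: 6.28
tool_pos: [0.4871, 0.0993, 0.2228]
ee_rot: [-0.002, 0.043, 0.999, -0.0]
force: [-0.5, -0.1, -2.5]
gripper_width: 0.0133
```

>>> carry_out --rows "0 0 0 0 0 -0.7 0;0 0 0 0 0 -0.5 0;0 0 0 0 0 -0.3 0;0 0 0 0 0 0 0;0 0 0 0 0 0 0"

```text
clock: 6.7
tool_pos: [0.4885, 0.1003, 0.2113]
ee_rot: [0.0, 0.042, 0.999, 0.0]
force: [0.4, 1.1, -2.3]
gripper_width: 0.0132
```

Run:
```python
from h import *
c=calibration("wrist");o=get_obs();print(o["tool_pos"],o["ee_rot"],o["gripper_width"],o["force"],o["clock"])
p,d=snapshot("wrist");cv2.imwrite("pics/w6.png",p[:,:,::-1]);np.savez("pics/w6.npz",p=p,d=d)
```

```text
[0.48851974 0.10031189 0.2112724 ] [4.18834733e-04 4.19134422e-02 9.99121156e-01 5.76229101e-05] 0.013242575188060221 [ 0.417514    1.05986543 -2.30649521] 6.7
```

View pics/w6.png

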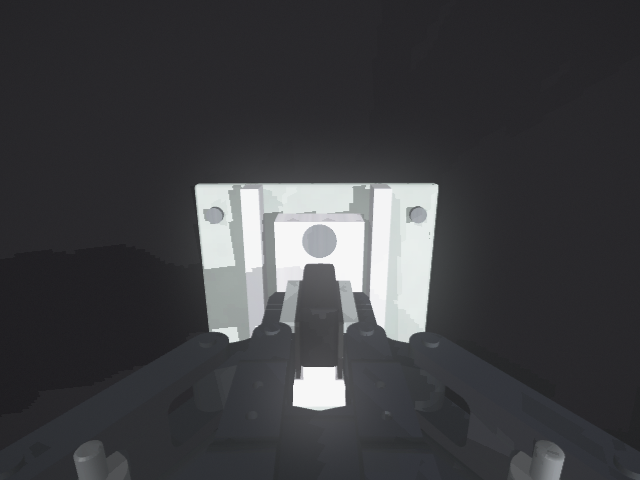

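>>> carry_out --rows "0 0 0 0 -0.1 -0.2 0;0 0 0 0 0 -0.15 0;0 0 0 0 0 -0.1 0;0 0 0 0 0 0 0;0 0 0 0 0 0 0"

```text
clock: 7.17
tool_pos: [0.4887, 0.0994, 0.2081]
ee_rot: [0.0, 0.042, 0.999, -0.0]
force: [-8.1, -0.4, 15.1]
gripper_width: 0.0131
```

>>> carry_out --rows "0 0 0 0 0 0 0.35;0 0 0 0 0 0 0.35;0 0 0 0 0 0 0.35;0 0 0 0 0 0 0.35;0 0 0 0 0 0 0.35"

```text
clock: 7.58
tool_pos: [0.4882, 0.0993, 0.2061]
ee_rot: [-0.0, 0.042, 0.999, -0.0]
force: [-1.0, 0.4, -0.3]
gripper_width: 0.0297
```

Run:
```python
from h import *
c=calibration("wrist");o=get_obs();print(o["tool_pos"],o["ee_rot"],o["gripper_width"],o["force"],o["clock"])
p,d=snapshot("wrist");cv2.imwrite("pics/w7.png",p[:,:,::-1]);np.savez("pics/w7.npz",p=p,d=d)
```

```text
[0.48818554 0.0992974  0.20611796] [-1.31491507e-05  4.18866481e-02  9.99122369e-01 -2.14753587e-05] 0.02967105489227285 [-1.00803705  0.42217598 -0.28832495] 7.5833
```

View pics/w7.png

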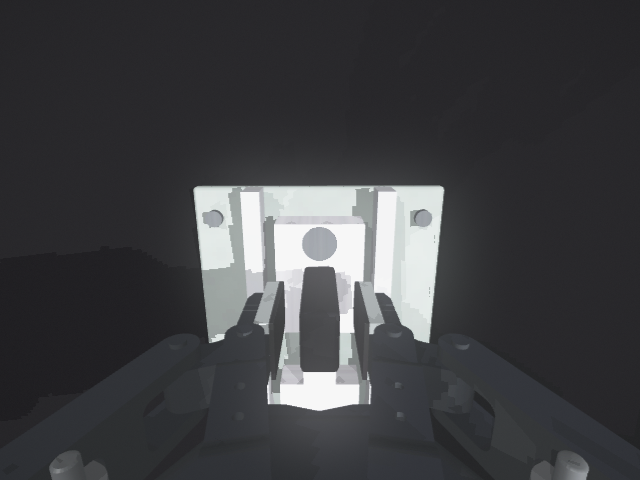

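>>> carry_out --rows "0 0 0 -0.4 0.03 0.3 0.35;0 0 0 0 0 0 0.35;0 0 0 0 0 0 0;0 0 0 0 0 0 0;0 0 0 0 0 0 0" --grip_force 90

```text
clock: 8.05
tool_pos: [0.4843, 0.0998, 0.2095]
ee_rot: [0.0, 0.042, 0.999, 0.0]
force: [-1.8, 1.4, 3.3]
gripper_width: 0.0129
```

>>> carry_out --rows "0 0 0 0 0 0 0;0 0 0 0 0 0 0;0 0 0 0 0 0 0"

```text
clock: 8.3
tool_pos: [0.4843, 0.0997, 0.2095]
ee_rot: [0.0, 0.042, 0.999, 0.0]
force: [-1.7, 1.9, 5.4]
gripper_width: 0.0126
```

>>> carry_out --rows "0 0 0 0 0 0.07 0;0 0 0 0.5 -0.04 0 0;0 0 0 0.6 -0.05 0 0;0 0 0 0.6 -0.05 0 0;0 0 0 0.6 -0.05 0 0"

```text
clock: 8.72
tool_pos: [0.5075, 0.0976, 0.2095]
ee_rot: [-0.0, 0.042, 0.999, -0.0]
force: [-2.1, 1.3, 1.0]
gripper_width: 0.0132
```

>>> carry_out --rows "0 0 0 0.5 -0.04 0 0;0 0 0 0.5 -0.04 0 0;0 0 0 0.5 -0.04 0 0;0 0 0 0 0 0 0;0 0 0 0 0 0 0"

```text
clock: 9.13
tool_pos: [0.5224, 0.0964, 0.2096]
ee_rot: [-0.0, 0.042, 0.999, -0.0]
force: [0.3, -0.3, -1.6]
gripper_width: 0.0125
```

Run:
```python
from h import *
p,d=snapshot("wrist");cv2.imwrite("pics/w8.png",p[:,:,::-1])
p,d=snapshot("top");cv2.imwrite("pics/t8.png",cv2.resize(p[150:290,235:320,::-1],None,fx=4,fy=4,interpolation=2))
```

```text
(no output)
```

View pics/w8.png

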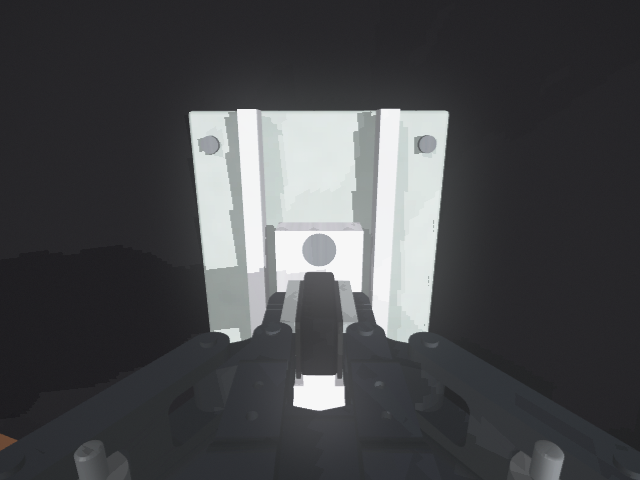

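View pics/t8.png

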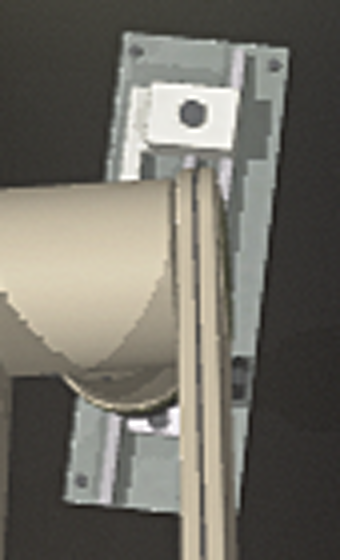

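>>> carry_out --rows "0 0 0 0.4 -0.03 0 0;0 0 0 0.4 -0.035 0 0;0 0 0 0.4 -0.035 0 0;0 0 0 0.4 -0.03 0 0;0 0 0 0.4 -0.035 0 0"

```text
clock: 9.65
tool_pos: [0.5427, 0.0948, 0.2099]
ee_rot: [0.0, 0.042, 0.999, 0.0]
force: [-0.1, 0.4, -2.7]
gripper_width: 0.0125
```

>>> carry_out --rows "0 0 0 0.3 -0.025 0 0;0 0 0 0.3 -0.025 0 0;0 0 0 0.3 -0.025 0 0;0 0 0 0.3 -0.025 0 0;0 0 0 0.3 -0.025 0 0"

```text
clock: 10.07
tool_pos: [0.5575, 0.0936, 0.2099]
ee_rot: [-0.0, 0.042, 0.999, -0.0]
force: [0.1, 0.1, -2.6]
gripper_width: 0.0127
```

>>> carry_out --rows "0 0 0 0.2 -0.017 0 0;0 0 0 0.2 -0.017 0 0;0 0 0 0.2 -0.017 0 0;0 0 0 0.2 -0.017 0 0;0 0 0 0.2 -0.017 0 0"

```text
clock: 10.48
tool_pos: [0.5673, 0.0928, 0.2099]
ee_rot: [-0.0, 0.042, 0.999, -0.0]
force: [-0.7, 0.7, -2.4]
gripper_width: 0.0127
```

>>> carry_out --rows "0 0 0 0.2 -0.017 0 0;0 0 0 0.2 -0.017 0 0;0 0 0 0.2 -0.017 0 0;0 0 0 0.2 -0.017 0 0;0 0 0 0.2 -0.017 0 0"

```text
clock: 10.9
tool_pos: [0.5769, 0.0917, 0.2097]
ee_rot: [-0.001, 0.042, 0.999, -0.0]
force: [-4.4, -1.9, 0.3]
gripper_width: 0.0131
```

>>> carry_out --rows "0 0 0 0.2 -0.017 0 0;0 0 0 0.2 -0.017 0 0;0 0 0 0.2 -0.017 0 0;0 0 0 0.2 -0.017 0 0;0 0 0 0 0 0 0"

```text
clock: 11.32
tool_pos: [0.5856, 0.0911, 0.2098]
ee_rot: [0.0, 0.042, 0.999, -0.0]
force: [-1.2, -2.0, -4.0]
gripper_width: 0.012
```

>>> carry_out --rows "0 0 0 0.15 -0.012 0 0;0 0 0 0.15 -0.012 0 0;0 0 0 0.15 -0.012 0 0;0 0 0 0.15 -0.013 0 0;0 0 0 0 0 0 0"

```text
clock: 11.73
tool_pos: [0.5916, 0.0907, 0.21]
ee_rot: [0.0, 0.042, 0.999, -0.0]
force: [-0.1, -2.2, -3.4]
gripper_width: 0.0129
```

>>> carry_out --rows "0 0 0 0.1 -0.008 0 0;0 0 0 0.1 -0.008 0 0;0 0 0 0.1 -0.008 0 0;0 0 0 0.1 -0.009 0 0;0 0 0 0 0 0 0"

```text
clock: 12.15
tool_pos: [0.5954, 0.0904, 0.21]
ee_rot: [0.0, 0.042, 0.999, -0.0]
force: [-1.3, -2.0, -2.6]
gripper_width: 0.0126
```

>>> carry_out --rows "0 0 0 0.1 -0.008 0 0;0 0 0 0.1 -0.008 0 0;0 0 0 0 0 0 0"

```text
clock: 12.4
tool_pos: [0.5974, 0.0902, 0.21]
ee_rot: [0.0, 0.042, 0.999, 0.0]
force: [-0.2, -1.7, -2.5]
gripper_width: 0.0123
```

>>> carry_out --rows "0 0 0 0.1 -0.008 0 0;0 0 0 0.1 -0.008 0 0;0 0 0 0 0 0 0"

```text
clock: 12.65
tool_pos: [0.5993, 0.0901, 0.2099]
ee_rot: [0.0, 0.042, 0.999, -0.0]
force: [-0.9, -2.4, -4.1]
gripper_width: 0.0125
```

>>> carry_out --rows "0 0 0 0.1 -0.008 0 0;0 0 0 0.1 -0.008 0 0;0 0 0 0 0 0 0"

```text
clock: 12.9
tool_pos: [0.6011, 0.0899, 0.2098]
ee_rot: [-0.0, 0.042, 0.999, 0.0]
force: [-2.8, -1.8, -1.2]
gripper_width: 0.0126
```

Run:
```python
from h import *
print(get_obs()["force"],get_obs()["wrist_torque"])
p,d=snapshot("wrist");cv2.imwrite("pics/w9.png",p[:,:,::-1])
p,d=snapshot("scene");cv2.imwrite("pics/s9.png",cv2.resize(p[190:350,320:450,::-1],None,fx=4,fy=3.7,interpolation=2))
```

```text
[-2.833369   -1.80246366 -1.16014339] [-0.39279539  0.50556447 -0.09330992]
```

View pics/s9.png

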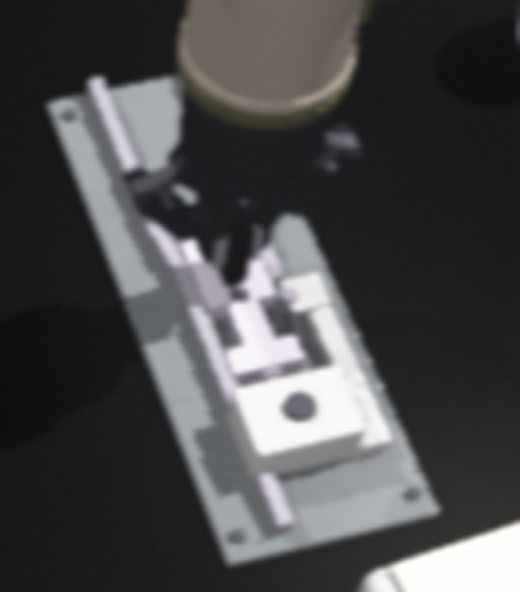

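>>> carry_out --rows "0 0 0 0.1 -0.008 0 0;0 0 0 0.1 -0.008 0 0;0 0 0 0 0 0 0"

```text
clock: 13.25
tool_pos: [0.6031, 0.0898, 0.2098]
ee_rot: [-0.0, 0.042, 0.999, -0.0]
force: [-4.7, -2.0, -1.0]
gripper_width: 0.0126
```

>>> carry_out --rows "0 0 0 0.1 -0.008 0 0;0 0 0 0.05 -0.004 0 0;0 0 0 0 0 0 0"

```text
clock: 13.5
tool_pos: [0.6044, 0.0897, 0.2098]
ee_rot: [-0.001, 0.042, 0.999, -0.0]
force: [-6.1, -1.9, 0.4]
gripper_width: 0.0132
```

>>> carry_out --rows "0 0 0 0.06 -0.005 0 0;0 0 0 0.05 -0.004 0 0;0 0 0 0 0 0 0"

```text
clock: 13.75
tool_pos: [0.6053, 0.0896, 0.2098]
ee_rot: [-0.001, 0.042, 0.999, -0.0]
force: [-7.2, -2.0, 1.3]
gripper_width: 0.0126
```

>>> carry_out --rows "0 0 0 0.06 -0.005 0 0;0 0 0 0 0 0 0"

```text
clock: 13.92
tool_pos: [0.6058, 0.0896, 0.2098]
ee_rot: [-0.001, 0.042, 0.999, -0.0]
force: [-9.0, -2.0, 3.3]
gripper_width: 0.0123
```

>>> carry_out --rows "0 0 0 0.06 -0.005 0 0;0 0 0 0 0 0 0"

```text
clock: 14.08
tool_pos: [0.6065, 0.0896, 0.2098]
ee_rot: [-0.001, 0.042, 0.999, -0.0]
force: [-8.2, -2.4, 1.5]
gripper_width: 0.0126
```

Run:
```python
from h import *
print(get_obs()["force"],get_obs()["wrist_torque"])
p,d=snapshot("wrist");cv2.imwrite("pics/w10.png",p[:,:,::-1])
p,d=snapshot("scene");cv2.imwrite("pics/s10.png",cv2.resize(p[240:310,360:430,::-1],None,fx=8,fy=8,interpolation=2))
p,d=snapshot("top");cv2.imwrite("pics/t10.png",cv2.resize(p[150:230,240:320,::-1],None,fx=7,fy=7,interpolation=2))
```

```text
[-8.15553396 -2.44114042  1.47671286] [-0.33751541  1.24273345 -0.18636633]
```

View pics/s10.png

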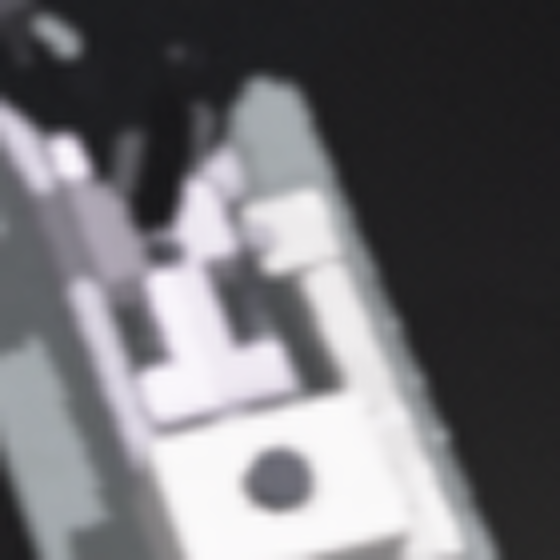

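View pics/t10.png

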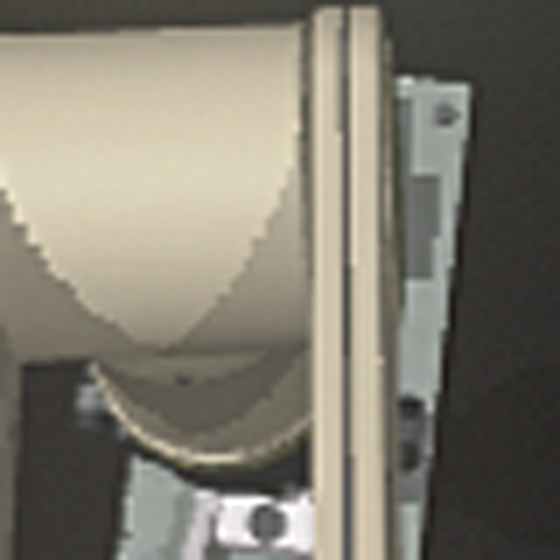

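>>> carry_out --rows "0 0 0 0.06 -0.005 0 0;0 0 0 0 0 0 0"

```text
clock: 14.4
tool_pos: [0.607, 0.0895, 0.2098]
ee_rot: [-0.001, 0.042, 0.999, -0.0]
force: [-8.4, -0.9, 1.9]
gripper_width: 0.0123
```

>>> carry_out --rows "0 0 0 0.06 -0.005 0 0;0 0 0 0 0 0 0"

```text
clock: 14.57
tool_pos: [0.6076, 0.0895, 0.2098]
ee_rot: [-0.001, 0.042, 0.999, -0.0]
force: [-9.6, -1.0, 2.8]
gripper_width: 0.0127
```

Run:
```python
from h import *
print(get_obs()["force"],get_obs()["wrist_torque"])
p,d=snapshot("wrist");cv2.imwrite("pics/w11.png",p[:,:,::-1])
p,d=snapshot("scene");cv2.imwrite("pics/s11.png",cv2.resize(p[240:310,360:430,::-1],None,fx=8,fy=8,interpolation=2))
```

```text
[-9.60887364 -1.01603408  2.77219724] [-0.31842772  1.42278442 -0.1022384 ]
```

View pics/s11.png

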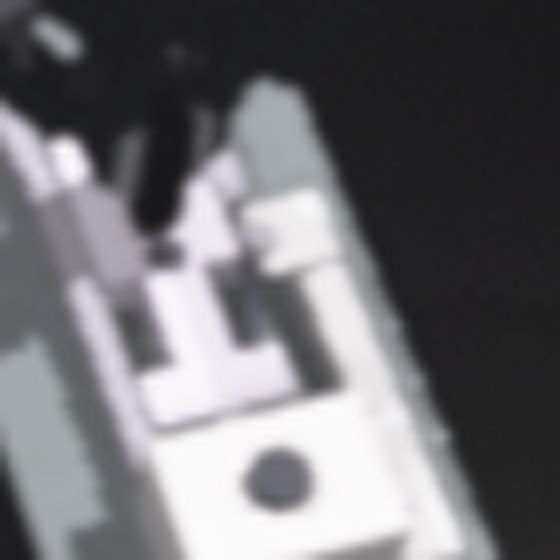

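View pics/w11.png

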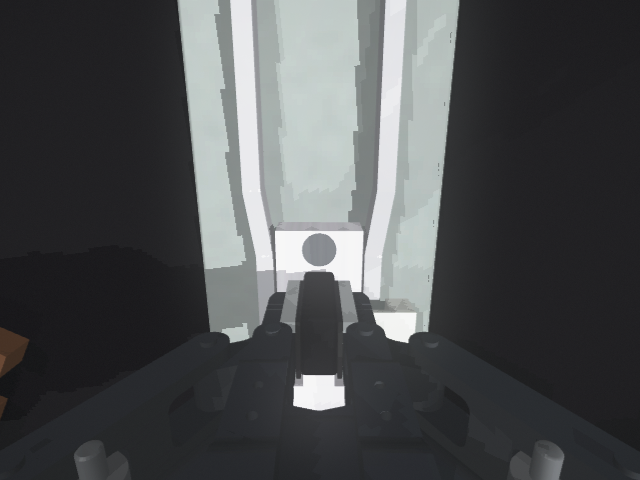

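>>> carry_out --rows "0 0 0 -0.1 0.008 0 0;0 0 0 -0.1 0.008 0 0;0 0 0 -0.1 0.008 0 0;0 0 0 0 0 0 0"

```text
clock: 15.0
tool_pos: [0.6049, 0.0897, 0.2098]
ee_rot: [-0.0, 0.042, 0.999, 0.0]
force: [-6.0, -1.1, -0.6]
gripper_width: 0.0126
```

>>> carry_out --rows "0 0 0 -0.1 0.008 0 0;0 0 0 0 0 0 0"

```text
clock: 15.17
tool_pos: [0.6043, 0.0897, 0.2098]
ee_rot: [0.0, 0.042, 0.999, 0.0]
force: [-1.3, -1.3, -3.8]
gripper_width: 0.0126
```

>>> carry_out --rows "0 0 0 -0.05 0.004 0 0;0 0 0 0 0 0 0"

```text
clock: 15.33
tool_pos: [0.6041, 0.0897, 0.2098]
ee_rot: [0.001, 0.042, 0.999, 0.0]
force: [2.8, -0.8, -6.8]
gripper_width: 0.0123
```

>>> carry_out --rows "0 0 0 0.06 -0.005 -0.03 0;0 0 0 0 0 0 0;0 0 0 0 0 0 0.28;0 0 0 0 0 0 0.28;0 0 0 0 0 0 0.28"

```text
clock: 15.75
tool_pos: [0.6048, 0.0898, 0.2104]
ee_rot: [0.001, 0.042, 0.999, 0.0]
force: [0.5, 0.8, -0.6]
gripper_width: 0.024
```

>>> carry_out --rows "0 0 0 0 0 0 0.28;0 0 0 0 0 0.5 0.28;0 0 0 0 0 1 0.28;0 0 0 0 0 1.5 0.28;0 0 0 0 0 2 0.28"

```text
clock: 16.17
tool_pos: [0.6037, 0.0897, 0.2596]
ee_rot: [-0.001, 0.042, 0.999, -0.0]
force: [-0.5, -0.6, -0.6]
gripper_width: 0.0238
```

>>> carry_out --rows "0 0 0 0 0 3 0.28;0 0 0 -2 0 3 0.28;0 0 0 -4 0 3 0.28;0 0 0 -4 0 0 0.28;0 0 0 0 0 0 0.28"

```text
clock: 16.58
tool_pos: [0.5052, 0.0899, 0.3448]
ee_rot: [-0.002, 0.042, 0.999, -0.0]
force: [-1.2, -0.3, -2.4]
gripper_width: 0.024
```

Run:
```python
from h import *
o=get_obs();print(o["clock"],o["tool_pos"],o["force"],o["gripper_width"])
p,d=snapshot("wrist");cv2.imwrite("pics/w12.png",p[:,:,::-1])
p,d=snapshot("scene");cv2.imwrite("pics/s12.png",p[:,:,::-1])
```

```text
16.5833 [0.50515411 0.08986931 0.34476307] [-1.15995401 -0.26794638 -2.44508003] 0.02398583947841657
```

View pics/w12.png

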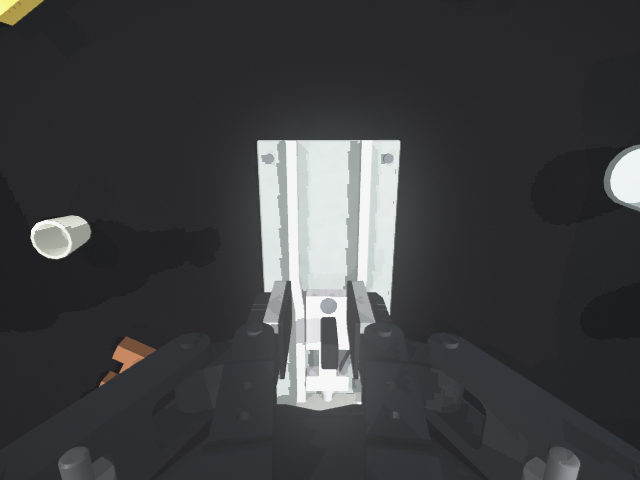

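View pics/s12.png

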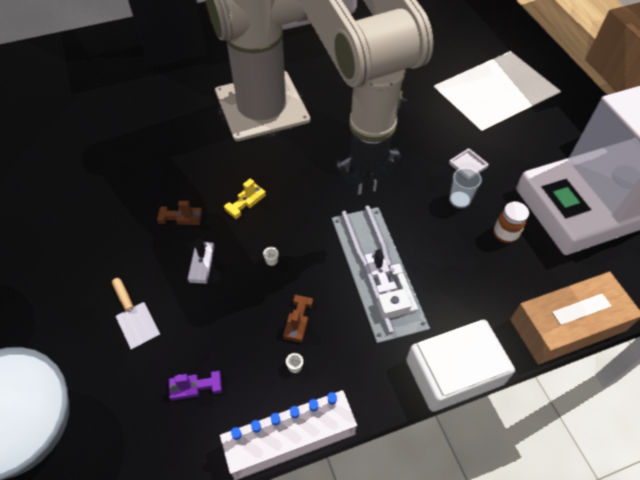

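>>> carry_out --rows "0 0 0 0.5 2 2 0.5;0 0 0 0.5 2 2 1;0 0 0 0.5 2 2 1;0 0 0 0.4 1.6 0 1;0 0 0 0 0 0 1"

```text
clock: 17.1
tool_pos: [0.5318, 0.1683, 0.4071]
ee_rot: [0.002, 0.041, 0.999, 0.001]
force: [0.1, -0.4, -0.5]
gripper_width: 0.0821
```

>>> carry_out --rows "0 0 0 0 0 0 1;0 0 0 0 0 0 1;0 0 0 0 0 0 1"

```text
clock: 17.35
tool_pos: [0.5301, 0.165, 0.4038]
ee_rot: [-0.001, 0.042, 0.999, -0.0]
force: [-0.4, -0.9, 0.2]
gripper_width: 0.0854
```

Run:
```python
from h import *
c=calibration("wrist");p,d=snapshot("wrist");cv2.imwrite("pics/w13.png",p[:,:,::-1]);print(c["pose"])
u0,v0=[int(t) for t in proj(c,(.66,.086,.02))];print(u0,v0)
cv2.imwrite("pics/w13z.png",cv2.resize(p[v0-70:v0+70,u0-75:u0+75,::-1],None,fx=4,fy=4,interpolation=2))
```

```text
[[ 0.08491559 -0.95525812 -0.28332184  0.45712465]
 [ 0.99638419  0.08060888  0.02684672  0.17169214]
 [-0.00280729 -0.28457711  0.95864904  0.37291526]
 [ 0.          0.          0.          1.        ]]
257 324
```

View pics/w13z.png

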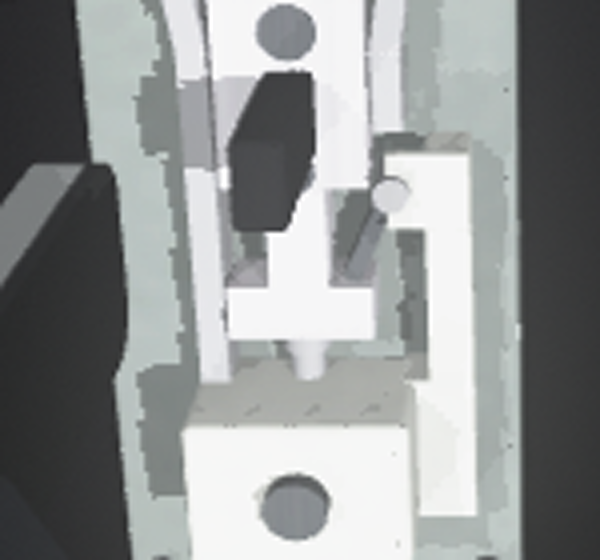

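The picture shows the pawl slanting into the notch behind the head, at zoomed pixels (390,195) to (350,280). The head presses on the plunger at (307,350), and the gripper is clear of the sled. I'm handing the job in.

```bash
python3 -c "
from cell import *
print(close_job(),get_obs()['clock'])"
```

```text
the job is handed in; nothing more can be done
the job is handed in; nothing more can be done
```

The notched sled is latched in the loading track and released, and I handed the job in at about 17 s of the 72 s allowed. `close_job` gave no verdict, so the success criteria are checked only by what follows.

**What I did:** I picked the sled up by its handle and laid it nose first in the bay, about 1 mm off the centre line. I then let go, gripped again slightly higher and further back, and pushed it along the track in steps that shrank to about 0.5 mm. The highest push reading was about 10 N.

**Checks:**
- **Latch:** When I pulled back about 3.5 mm, the push reading dropped and then turned into a small pull (+2.8 N) with almost no further movement. The pawl was therefore blocking return.
- **Final pictures:** The pawl slants into the notch behind the head, and the head rests against the plunger. The sled lies straight, the gripper is clear, and the other objects look to be where they started.

**Less certain:**
- **Plunger press:** The joint values could not be read. From the arm's position I estimate a peak of about 8 mm, against the 12.5 mm ramming limit.
- **Moment of the click:** It hardly showed in the force readings, so only the pull-back and the final picture confirm it.
- **Lay-in load:** Setting the sled down in the bay gave a brief floor load of about 15 N, under the 40 N limit.

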